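# Lift the check weight off the scale with tongs

## Task

The bench scale must be zeroed: take the clear glass bell off the brass check weight on the scale and stand it upright, centred on the round cork mat. Then pick up the tongs, close their tips on the weight and lift it up well clear of the pan (a hand's width, about 10 cm), and finish there, still holding the tongs closed on the lifted weight. The gripper must never touch the weight itself, do not tip the weight or the bell over, and leave everything else on the counter where it is.

Things in the scene. Friction and masses are not known exactly. Their poses are not given: they have to be found in the camera images.
- bell: clear glass dust bell, an upturned cup, 64 mm across, wall 4 mm, closed flat on top at 62 mm height, with a round glass knob (24 mm across, from 66 to 86 mm height) in the middle of its top; about 180 g. At the start it stands over the weight on the scale's pan. Origin: centre of its open underside, z up
- bell_knob (a point): middle of the bell's knob, 76 mm above the bell's underside
- mat: round cork mat, 84 mm across, 3 mm thick, fixed to the counter. Origin: centre of its underside
- scale: low grey bench scale, 180 mm (its x) by 170 mm (its y), fixed to the counter, with a round aluminium pan 130 mm across; the pan's flat rigid top is the highest part, 50 mm above the counter. Origin: centre of its underside
- pan (a point): centre of the top face of the scale's pan, z up
- weight: brass check weight, 100 g: upright cylinder 22 mm across and 28 mm high, above it a 10 mm neck and a 15 mm knob, 42 mm high in all. Stands upright on the pan, under the bell. Origin: centre of its underside, z up
- weight_mid (a point): point on the weight's axis 16 mm above its underside, where the tongs should hold it
- tongs: steel spring tongs lying on the counter, 200 mm long, about 100 g: two upright flat strips 24 mm high, 3 mm thick, joined by a hinge block at the rear. Origin: on the underside, mid-length, midway between the strips: the place to grip them, strip to strip, near the centre of mass (outer width here 56 mm open, 36 mm when holding the weight). x points to the tips, z up; hinges at x = -90 mm
- tongs_tip (a point): point midway between the two tips, 90 mm ahead (x) of the tongs' origin, 12 mm above their underside; the tip ends lie 13 mm further on. Tip inner faces are shallow rubber vees. The gap between the tips grows 2 mm for each 1 mm of outer width at the origin: 22 mm when holding the weight, 61 mm open
- tongs_left (a joint): closing angle of the tongs' left arm (the right arm does the same): 0 fully open, 0.11 rad when the tips are 22 mm apart, 0.17 at most. Springs push each arm outwards at the tongs' origin with about 6 N when open and 9 N when closed on the weight, so that tongs held part-closed can be carried in the grip
- cup: steel pour cup, 72 mm across the rim, 70 mm high, standing on the counter, to be left alone. Origin: centre of its underside
- scoop: green enamel scoop, 100 by 69 mm blade up to 45 mm high with a handle, about 190 mm long, to be left alone. Origin: on its underside, 30 mm behind the middle of the blade; the blade points along +x and the handle along -x
- jar: closed glass jar, 72 mm across, 110 mm high, to be left alone. Origin: centre of its underside
- bar: black nylon leveling bar, 240 mm (its y) by 30 mm by 12 mm high, to be left alone. Origin: centre of its underside
- tin0: round aluminium sample tin, 60 mm across, 35 mm high, to be left alone. Origin: centre of its underside
- tin1: a second tin just like it, to be left alone. Origin: centre of its underside
Not all that is in view belongs to the job. Of the things that look like the tongs, the smaller one is meant.

How it is judged:
On the way, in this order (a step that is already met when the one before it is completed fails the run):
1. the glass bell stands upright on the cork mat, let go (horizontal distance between bell and mat below 0.03 m and z of bell in the frame of mat below 0.008 m and angle between bell's own z axis and vertical below 0.1 rad and linear speed of bell below 0.03 m/s and contact force between bell and the fingers below 0.05 N and contact force between bell and the arm below 0.05 N), for 0.2 s.
2. the tongs are gripped and lifted off the counter (contact force between tongs and the fingers above 0.5 N and height (world z) of tongs above 0.02 m), for 0.2 s.
3. the tongs' tips are closed on the weight (contact force between weight and tongs above 0.5 N and distance between weight_mid and tongs_tip below 0.03 m), for 0.1 s.
At the end, for the whole second after the job is handed in: weight between the tongs' tips (middle within 30 mm of the point between them), at least 60 mm above the pan, at rest; tongs in the fingers, underside 90 mm or more over the counter; bell upright on the mat, within 30 mm of its centre, untouched (all of step 1 and all of step 3 and z of weight in the frame of pan above 0.06 m and contact force between tongs and the fingers above 0.5 N and height (world z) of tongs above 0.09 m and linear speed of weight below 0.03 m/s and angular speed of weight below 0.3 rad/s); the arm keeps its last pose, push and grip.
It fails at once if the gripper or arm touches the weight (contact force between weight and the fingers above 0.3 N or contact force between weight and the arm above 0.3 N).
It fails at once if the weight is tipped over (angle between weight's own z axis and vertical above 0.9 rad).
It fails at once if the bell is tipped over (angle between bell's own z axis and vertical above 0.9 rad).
It fails at once if another thing on the counter is displaced by more than 25 mm (distance of any of cup, scoop, jar, bar, tin0, tin1 from where it was at the start of the episode above 0.025 m).
It also fails if it takes over 72 s, if anything falls off the work surface, if the arm or the gripper's body presses on something with over 40 N, if the wrist force passes 120 N, or if a joint passes its speed limit or range.

## Robot

A 6-joint arm with a two-finger parallel gripper is mounted at the origin on the work surface. World frame = base frame: x ahead of the robot, y to its left, z up, the work surface at z = 0. Lengths are in m, angles in rad, forces in N, time in s.
With the tool pointing down it reaches from about 0.275 to 0.825 m from the base axis. Payload 4.9 kg.
Tool frame: the origin (TCP) lies midway between the tips of the shut fingers; the grasp point (between the pads) lies 19 mm behind it (grip_point_offset is the distance from the TCP to the grasp point, in m); z points along the fingers, y is the line along which they close (so a half turn about z gives the same grasp; the last joint's range is limited). The gripper opens to 85 mm and grips with 20 to 120 N. Pads are 22 mm wide; open, the fingers measure 114 mm over their backs; the gripper's body (76 mm by 85 mm) begins 54 mm behind the grasp point. The pads swing forward as they close: fully open they stand 13 mm farther back than shut.
Start: joints at [1.158, 0.326, -0.193, 1.052, 0, 1.437], TCP at [0.151, 0.529, 0.231] pointing down, gripper open.
Joint ranges: [-2.65, 2.65], [-0.97, 1.79], [-1.3, 1.35], [-1.93, 2.1], [-1.47, 1.37], [-3.14, 3.14]. Speed limits (rad/s): [2.57, 2.57, 3.14, 3.14, 3.14, 3.14].

## Interface

Orientations are given as a rotation vector (axis times angle).
In Python, from cell import * gives the robot as it stands. Calls block until the motion is done:
- movep(position, orientation): joint-space move of the TCP to a pose.
- move_l(position, velocity=0.15, rot=None, until_force=None): straight line of the TCP; rot=None keeps the orientation; velocity is the mean speed in m/s. With until_force (N) it stops when the force on the tool has changed by that much, and returns True; else False.
- set_joints(angles): joint-space move.
- let_go() and grab(newtons=None): open the fingers fully, or close them until they stop; newtons is the grip in N (None keeps the last).
- sleep(seconds).
- ik(position, orientation): joint angles nearest the present ones, or None.
- get_state(): the state.
- grab_frame(name): name is "scene" or "top"; returns a dict with "img" (384x512x3 uint8, red, green, blue), "fx", "fy", "cx", "cy" (pixels), "cam_to_world" (4x4, takes a point from camera to world coordinates). Camera axes: x right, y down, z forward; pixel columns grow to the right and rows downward; lengths in m; the calibration is good to about 2 mm. A picture is of the moment at which its call begins. There is no depth.
A pose or a line that the arm cannot do raises MotionError and nothing moves.
- sign_off(): hands the job in; it is judged then, once.
Trained networks look in the newest picture that a camera, given by its name, has taken for a name from the list of things; names that differ only in an ending like _2 or _b are one class to them, and where a whole thing is asked for, a point or a joint stands for the part that bears it (a point fixed in the world has none). Each returns a list of dicts, best first, with "score" (0 to 1); they miss things now and then, are a little off and sometimes report something else, mostly with a low value. They report only what shows in the picture. A call takes as long as a camera call. They do not tell look-alikes from the thing itself.
- spot_in(camera, name): "centre" ([column, row] in pixels, amid what is visible of it).
- silhouettes(camera, name): "mask" (384x512 bool, what is visible of it) and "centre" ([column, row] in pixels, amid what is visible of it).
- tip_of(camera, name): "centre" ([column, row] in pixels: a listed point, or the origin of a listed thing).
The state is a dict: "clock": time; "q": joint angles; "joint_velocities": joint speeds; "tau": joint torques, N m; "position": TCP position; "eef_rot": TCP orientation; "contact_force": force on the tool from outside, world axes, zero at the start; "wrist_torque": the same for the moment, N m; "finger_gap": opening from 0.0 (shut) to 1.0 (fully open); "grasp_force": force on a finger pad.
Only numpy, scipy, OpenCV 4.12 (cv2) and the standard library are available. Lean on these libraries where they do the work, as an engineer would, in place of code of your own. Each camera call takes 0.05 s, during which the arm holds its last target. There are 200 camera calls.

## Working session

There is one attempt and no reset: what is moved stays moved. The work goes in short steps, each a Python script; the robot and the scene stay as the last script left them, time stands still between calls to the robot, and variables do not carry over. Pictures are saved under pics/ and viewed, at most 10 in all, crops included, and the job is handed in when it is done.

```bash
ls; mkdir -p pics
python3 - <<'E'
from cell import *
import cv2
s=get_state();print(s)
for n in("scene","top"):
    f=grab_frame(n);cv2.imwrite(f"pics/{n}0.png",f["img"][...,::-1])
    print(n,f["fx"],f["fy"],f["cx"],f["cy"],f["cam_to_world"])
    for k in("bell","bell_knob","mat","scale","pan","weight","tongs","tongs_tip","cup","scoop","jar","bar","tin0"):
        print(k,[(round(d["score"],2),[round(float(x),1) for x in d["centre"]]) for d in tip_of(n,k)])
E
```

```text
pics
{'clock': 0.0, 'q': array([ 1.15780966e+00,  3.26967946e-01, -1.93578756e-01,  1.05201813e+00,
        9.00349732e-06,  1.43661967e+00]), 'joint_velocities': array([ 8.06838473e-04, -7.01611994e-04,  8.16653327e-04,  3.17832940e-05,
       -6.03478648e-04,  6.16206638e-04]), 'tau': array([ 5.37816304e-04, -4.43394899e+01,  2.62441653e+01,  1.54350617e-02,
        2.91546521e-04,  7.19274112e-06]), 'position': array([0.15110247, 0.52822524, 0.23049069]), 'eef_rot': array([-4.36468854e-01, -3.11063270e+00,  2.67040567e-03]), 'contact_force': array([-0.20796895, -0.00197977, -0.48481159]), 'wrist_torque': array([ 0.0457935 , -0.01669696,  0.02659489]), 'grasp_force': 0.0, 'finger_gap': 1.0022149788422618}
scene 454.4681678762525 454.4681678762525 264.3029342229232 182.72516548977828 [[ 0.62216342  0.62626839 -0.4697878   1.22588168]
 [ 0.78281424 -0.48944812  0.38424264 -0.57921305]
 [ 0.01070227 -0.6068183  -0.79476853  1.23958402]
 [ 0.          0.          0.          1.        ]]
bell [(0.97, [210.5, 228.6])]
bell_knob [(0.82, [207.4, 214.1])]
mat [(0.7, [292.9, 214.0])]
scale 
[... 553 characters left out ...]
4  0.01510371 -0.06737526]
 [-0.01395261 -0.09624264 -0.99526011  1.5826619 ]
 [ 0.          0.          0.          1.        ]]
bell [(0.73, [307.2, 188.0])]
bell_knob []
mat [(0.83, [235.5, 164.5]), (0.15, [306.6, 187.3])]
scale [(0.97, [304.0, 190.7])]
pan [(0.77, [307.0, 195.9]), (0.53, [174.8, 183.3])]
weight []
tongs [(0.73, [144.1, 259.2]), (0.68, [175.2, 184.0])]
tongs_tip [(0.78, [132.1, 285.1]), (0.66, [172.9, 165.2])]
cup [(0.65, [235.9, 214.4])]
scoop [(0.83, [245.5, 127.6])]
jar [(0.94, [184.0, 138.9]), (0.64, [172.0, 163.4])]
bar [(0.7, [234.8, 242.7])]
tin0 [(0.72, [173.1, 181.9]), (0.64, [305.8, 139.4]), (0.63, [353.9, 220.5]), (0.42, [308.2, 189.8]), (0.22, [246.7, 130.2])]
```

Run:
```python
import cv2
a=cv2.imread("pics/scene0.png");b=cv2.imread("pics/top0.png")
cv2.imwrite("pics/scene0b.png",cv2.resize(a[60:330,100:440],(756,600),interpolation=cv2.INTER_CUBIC))
cv2.imwrite("pics/top0b.png",cv2.resize(b[80:320,90:400],(775,600),interpolation=cv2.INTER_CUBIC))
```

```text
(no output)
```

View pics/scene0b.png

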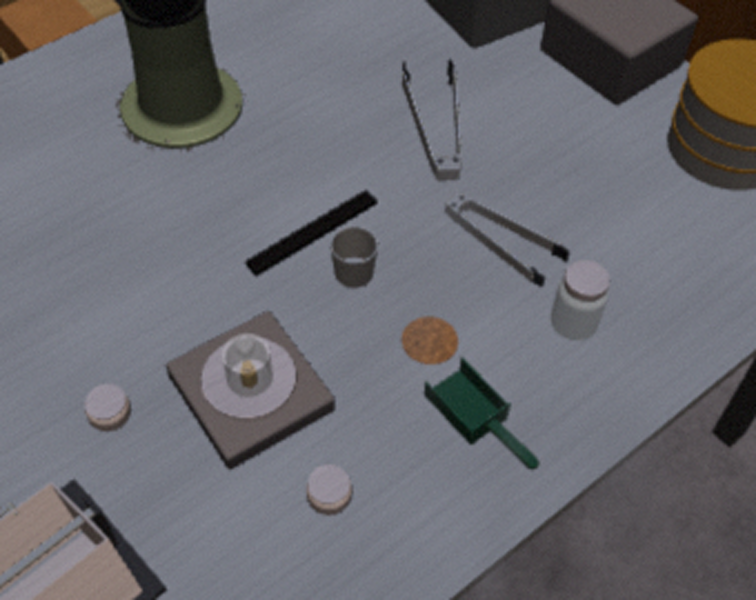

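View pics/top0b.png

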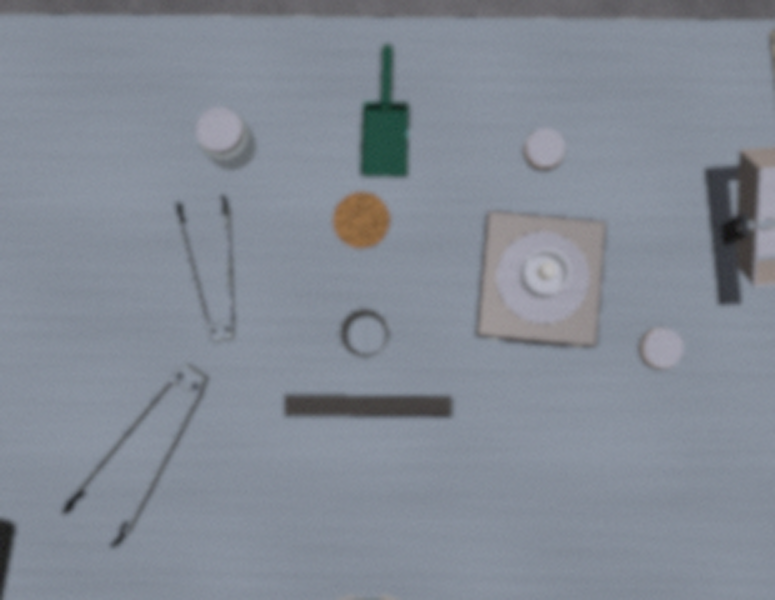

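The top view (2.5× crop, offset (90,80)) shows:
- **Small tongs:** hinge at crop (222,332), tips at (180,205) and (226,200), pointing to +x. The larger look-alike is at lower left.
- **Bell on the pan:** (546,271).
- **Mat:** (361,220), with the scoop blade about 18 px ahead of it.

Next I'll check the grip API, because the tongs have to be carried part-closed.

Run:
```python
from h import *
q=get_state()["q"]
for y in(0,np.pi,np.pi-.2,.15,.15-np.pi):
    print(y,[None if (s:=ik(p,down(y))) is None else np.round(s,2) for p in([.564,-.24,.2],[.649,.017,.2],[.569,.234,.1])])
movep([.564,-.2405,.22],down(np.pi))
print(move_l([.564,-.2405,.072],.1,until_force=8))
grab(30);s=get_state();print(s["finger_gap"],s["grasp_force"],s["position"],s["contact_force"],s["clock"])
```

```text
0 [array([-0.52,  0.46, -0.07,  1.04,  0.  ,  2.62]), array([-0.09,  0.53,  0.05,  1.08,  0.  ,  3.05]), array([ 0.27,  0.55, -0.19,  0.83,  0.  , -2.87])]
3.141592653589793 [array([-0.52,  0.46, -0.07,  1.04,  0.  , -0.52]), array([-0.09,  0.53,  0.05,  1.08,  0.  , -0.09]), array([ 0.27,  0.55, -0.19,  0.83,  0.  ,  0.27])]
2.941592653589793 [array([-0.52,  0.46, -0.07,  1.04,  0.  , -0.32]), array([-0.09,  0.53,  0.05,  1.08,  0.  ,  0.11]), array([ 0.27,  0.55, -0.19,  0.83,  0.  ,  0.47])]
0.15 [array([-0.52,  0.46, -0.07,  1.04,  0.  ,  2.47]), array([-0.09,  0.53,  0.05,  1.08,  0.  ,  2.9 ]), array([ 0.27,  0.55, -0.19,  0.83,  0.  , -3.02])]
-2.991592653589793 [array([-0.52,  0.46, -0.07,  1.04,  0.  , -0.67]), array([-0.09,  0.53,  0.05,  1.08,  0.  , -0.24]), array([ 0.27,  0.55, -0.19,  0.83,  0.  ,  0.12])]
False
0.733588743651006 31.86742901802063 [ 0.56436795 -0.24047015  0.07283386] [-2.13862486  0.81952477  6.82161986] 7.1833
```

Run:
```python
from h import *
move_l([.5644,-.2405,.19],.1)
print(get_state()["finger_gap"],get_state()["contact_force"])
move_l([.649,.017,.15],.2); move_l([.649,.017,.045],.1)
print(move_l([.649,.017,.0245],.03,until_force=4),get_state()["position"],get_state()["contact_force"])
let_go();sleep(.3);move_l([.649,.017,.17],.12)
movep([.45,.1,.3],down(np.pi))
print(get_state()["clock"])
T=grab_frame("top");cv2.imwrite("pics/top1.png",cv2.resize(T["img"][80:320,120:400,::-1],(700,600),interpolation=cv2.INTER_CUBIC))
for k in("weight","weight_mid","bell","pan","tongs","tongs_tip"):print(k,[(round(d["score"],2),np.round(d["centre"],1),at(T,d["centre"],{"weight":.05,"weight_mid":.066,"bell":.003,"pan":.05}.get(k,.01)).round(4)) for d in tip_of("top",k)])
S=grab_frame("scene")
for k in("weight","weight_mid","bell","pan","tongs","tongs_tip"):print(k,[(round(d["score"],2),np.round(d["centre"],1),at(S,d["centre"],{"weight":.05,"weight_mid":.066,"bell":.003,"pan":.05}.get(k,.01)).round(4)) for d in tip_of("scene",k)])
for n,f in(("top",T),("scene",S)):
  for d in silhouettes(n,"weight"):
    v,u=np.nonzero(d["mask"]);print(n,"weight sil",d["score"],len(u),at(f,(u.mean(),v.mean()),.071))
```

```text
0.731641115196435 [-0.39106935 -0.11216361 -1.38447485]
True [0.64850043 0.01705709 0.02586047] [ 0.31019303 -0.49786279  3.82648097]
14.85
weight [(0.4, array([305.9, 188.3]), array([ 0.5697, -0.2362,  0.05  ])), (0.39, array([354.1, 222.1]), array([ 0.4534, -0.4036,  0.05  ]))]
weight_mid [(0.36, array([305.2, 188. ]), array([ 0.569, -0.232,  0.066]))]
bell [(0.69, array([234.2, 168.1]), array([0.6457, 0.0193, 0.003 ]))]
pan [(0.58, array([305.9, 188.8]), array([ 0.5679, -0.2362,  0.05  ]))]
tongs [(0.65, array([147.5, 256.9]), array([0.3218, 0.3229, 0.01  ])), (0.54, array([171.6, 183.2]), array([0.5871, 0.2448, 0.01  ])), (0.24, array([172.6, 166.5]), array([0.6482, 0.243 , 0.01  ]))]
tongs_tip [(0.68, array([173.9, 165.5]), array([0.6519, 0.2383, 0.01  ])), (0.61, array([132.8, 287.2]), array([0.2148, 0.3714, 0.01  ])), (0.34, array([236.7, 168.5]), array([0.6433, 0.0098, 0.01  ]))]
weight [(0.53, array([214.1, 232.6]), array([ 0.578 , -0.2426,  0.05  ]))]
weight_mid [(0.38, array([210.7, 227.8]), array([ 0.5665, -0.2456,  0.066 ]))]
bell [(0.9, array([293., 211.]), array([0.6438, 0.0202, 0.003 ]))]
pan [(0.55, array([211.9, 232.6]), array([ 0.5739, -0.2479,  0.05  ]))]
tongs [(0.72, array([322.2, 167.3]), array([0.5707, 0.2172, 0.01  ])), (0.62, array([295.8, 118.1]), array([0.3299, 0.3035, 0.01  ]))]
tongs_tip [(0.94, array([343.7, 181.1]), array([0.6609, 0.2337, 0.01  ])), (0.63, array([288.9,  96. ]), array([0.2188, 0.3633, 0.01  ]))]
```

View pics/top1.png

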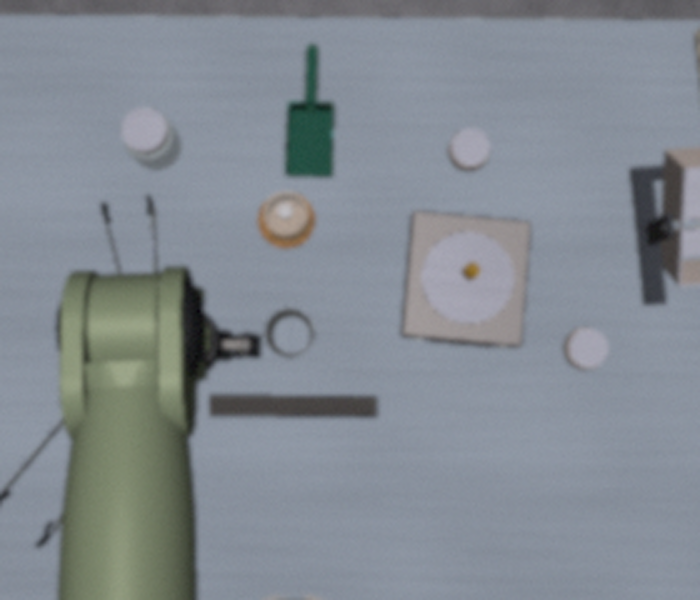

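The bell now stands on the mat, at crop (287,218). The weight is still upright on the pan, at crop (471,270). Next I'll get precise positions for the weight (by colour) and the tongs (from the unobstructed first images).

Run:
```python
from h import *
S=grab_frame("scene");T=grab_frame("top")
for n,f,w in(("top",T,(285,330,165,215)),("scene",S,(185,240,205,250))):
    hsv=cv2.cvtColor(f["img"],cv2.COLOR_RGB2HSV);u0,u1,v0,v1=w
    m=np.zeros(hsv.shape[:2],bool);m[v0:v1,u0:u1]=((hsv[...,1]>90)&(hsv[...,0]<32))[v0:v1,u0:u1]
    v,u=np.nonzero(m);print(n,"weight",len(u),u.mean(),v.mean(),u.min(),u.max(),v.min(),v.max(),at(f,(u.mean(),v.mean()),.069))
    if n=="scene": # bottom of weight check
        g=proj(f,[[.564,-.24,.05],[.564,-.24,.092]]);print(g)
# old images: tongs
for n,f,w in(("top",T,(150,195,150,222)),("scene",S,(295,362,140,192))):
    im=cv2.imread(f"pics/{n}0.png");u0,u1,v0,v1=w
    c=cv2.resize(im[v0:v1,u0:u1],None,fx=8,fy=8,interpolation=cv2.INTER_CUBIC);cv2.imwrite(f"pics/t_{n}.png",c)
a=cv2.imread("pics/t_top.png");b=cv2.imread("pics/t_scene.png")
o=np.zeros((576,360+540,3),np.uint8);o[:,:360]=a;o[:416,360:896]=b[:,:536]
cv2.imwrite("pics/tongs.png",cv2.resize(o,(800,512)))
```

```text
top weight 21 308.1904761904762 187.95238095238096 306 310 186 190 [ 0.56898652 -0.24198418  0.069     ]
scene weight 64 211.1875 227.96875 208 214 222 233 [ 0.56959612 -0.24567355  0.069     ]
[[212.19794739 229.03907577]
 [211.06372471 221.62282067]]
```

View pics/tongs.png

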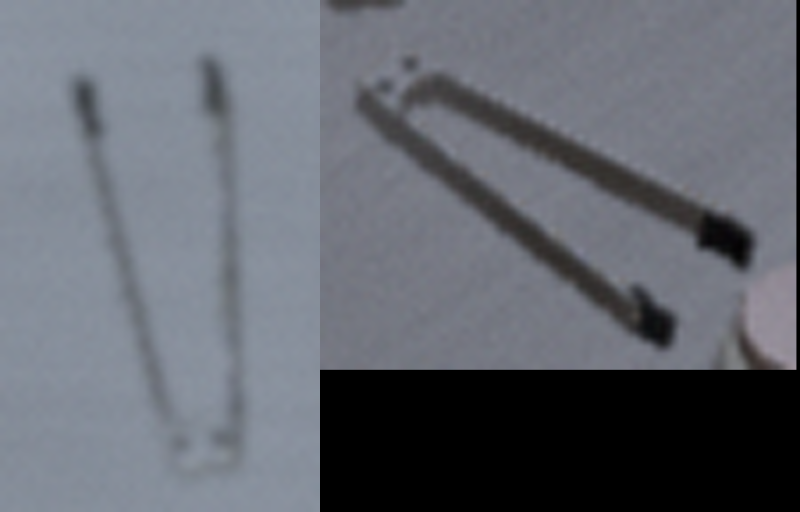

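Run:
```python
from h import *
S=grab_frame("scene");T=grab_frame("top");k=7.111
tp=lambda x,y:(150+(x+.5)/k-.5,150+(y+.5)/k-.5)
sp=lambda x,y:(295+(x-320+.5)/k-.5,140+(y+.5)/k-.5)
for n,f,t,h in(("top",T,[tp(85,105),tp(213,85)],[tp(180,442),tp(222,437)]),("scene",S,[sp(650,302),sp(726,220)],[sp(385,87),sp(410,64)])):
    tt=[at(f,p,.024) for p in t];hh=[at(f,p,.024) for p in h]
    if n=="scene": tt=[at(f,sp(653,318),.012),at(f,sp(724,240),.012)]
    a=np.mean(tt,0);b=np.mean(hh,0);d=a-b
    print(n,"tips",np.round(tt,4)[:,:2].tolist(),np.linalg.norm(tt[0]-tt[1]),"pins",np.round(hh,4)[:,:2].tolist(),"len",np.linalg.norm(d),"yaw",np.degrees(np.arctan2(d[1],d[0])),"origin",b+d/np.linalg.norm(d)*.09)
```

```text
top tips [[0.6535, 0.2805], [0.6644, 0.2157]] 0.06564696898139424 pins [[0.4833, 0.2272], [0.486, 0.2061]] len 0.17710484607901336 yaw 10.225658053357257 origin [0.57321163 0.23263037 0.024     ]
scene tips [[0.6668, 0.2165], [0.6539, 0.2773]] 0.06218885814460374 pins [[0.4854, 0.2049], [0.4816, 0.225]] len 0.1801285550618649 yaw 10.255669064366781 origin [0.57183884 0.23092273 0.01800428]
```

Run:
```python
from h import *
y=np.radians(10.24)
movep([.5725,.2318,.12],down(np.pi+y))
print(move_l([.5725,.2318,.001],.1,until_force=8),get_state()["position"])
for n in(7,20):
    try: grab(n)
    except Exception as e: print(n,repr(e));continue
    s=get_state();print(n,s["finger_gap"],s["grasp_force"],s["contact_force"],s["clock"])
    sleep(.3);s=get_state();print(s["finger_gap"],s["grasp_force"])
```

```text
False [0.5731586  0.23199895 0.00174219]
7 0.3226180174948906 20.561875552812126 [-1.81936889 -0.70418463 17.76799147] 18.7667
0.32188458497982214 20.556798441975843
20 0.32263361986050915 20.556129957258236 [-2.15944733 -0.37162965 17.86843677] 19.2833
0.31867268516331504 20.556548949389253
```

20 N is the minimum grip, and at the origin it shuts the tongs fully. The tongs' spring moment about the hinges is about 0.54 N m open and 0.81 N m on the weight. If I grip near the hinge (about 20 to 30 mm ahead of it), 20 N can carry them open, and a higher grip force will close them on the weight. I'll try that on the counter.

Run:
```python
from h import *
y=np.radians(10.24);o=np.array([.5725,.2318,0]);ux=np.array([np.cos(y),np.sin(y),0])
let_go();move_l([*o[:2],.06],.15)
g=o-.070*ux
move_l([*g[:2],.06],.15);print(move_l([*g[:2],.004],.1,until_force=8))
grab(20);s=get_state();print(s["finger_gap"],s["grasp_force"],s["position"],s["contact_force"],s["clock"])
S=grab_frame("scene");cv2.imwrite("pics/s2.png",cv2.resize(S["img"][110:230,270:400,::-1],(650,600),interpolation=cv2.INTER_CUBIC))
```

```text
False
0.48496313284146003 19.979342798906146 [0.50416846 0.2194372  0.00485938] [-7.84861849e-01  4.81827930e-03  6.52542939e+00] 22.5333
```

View pics/s2.png

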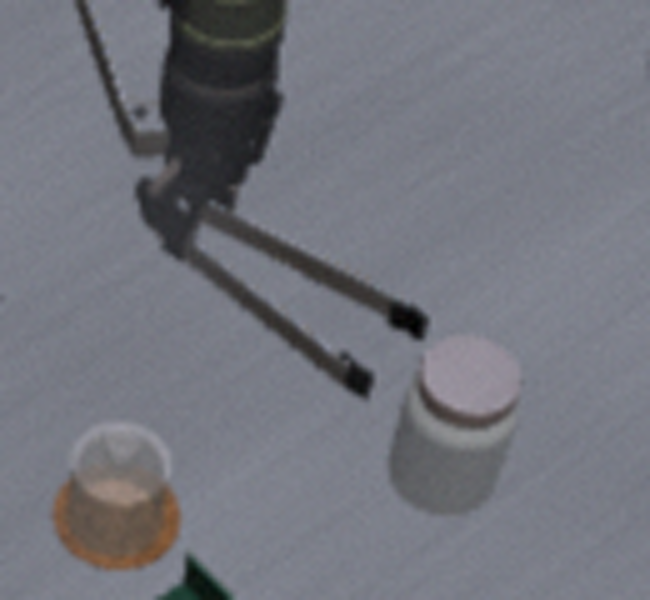

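The tongs are gripped with the tips still well apart, at crop (358,380) and (408,318). I'll lift and check for droop.

Run:
```python
from h import *
p=get_state()["position"]
move_l([p[0],p[1],.16],.08)
y=np.radians(10.24)
move_l([.42,.03,.2],.12)
s=get_state();print(s["finger_gap"],s["grasp_force"],s["position"],s["eef_rot"],s["contact_force"],s["clock"])
S=grab_frame("scene");T=grab_frame("top")
g=s["position"];u=np.array([np.cos(y),np.sin(y),0])
t=g+.16*u;print("pred tip",t,proj(S,[t])[0],proj(T,[t])[0])
for n in("scene","top"):print(n,[(d["score"],d["centre"]) for d in tip_of(n,"tongs_tip")])
def crop(f,c):
    x,z=max(0,int(c[0])-50),max(0,int(c[1])-75);print(x,z);return cv2.resize(f["img"][z:z+150,x:x+100,::-1],(400,600),interpolation=cv2.INTER_CUBIC)
cv2.imwrite("pics/lift.png",np.hstack([crop(S,proj(S,[t])[0]),crop(T,proj(T,[t])[0])]))
```

```text
0.4560921798281693 20.212558081839234 [0.42011281 0.03032716 0.19985107] [ 2.81415392e-01 -3.12881231e+00 -2.36815105e-04] [ 0.02283939  1.07591636 -1.3787163 ] 26.5917
pred tip [0.57756429 0.05877064 0.19985107] [292.35452065 153.87572627] [218.21273263 179.90834641]
scene [(0.75, [289.8, 154.3]), (0.74, [291.8, 93.0])]
top [(0.59, [131.1, 286.4]), (0.59, [236.1, 213.5]), (0.49, [220.3, 180.6])]
242 78
168 104
```

View pics/lift.png

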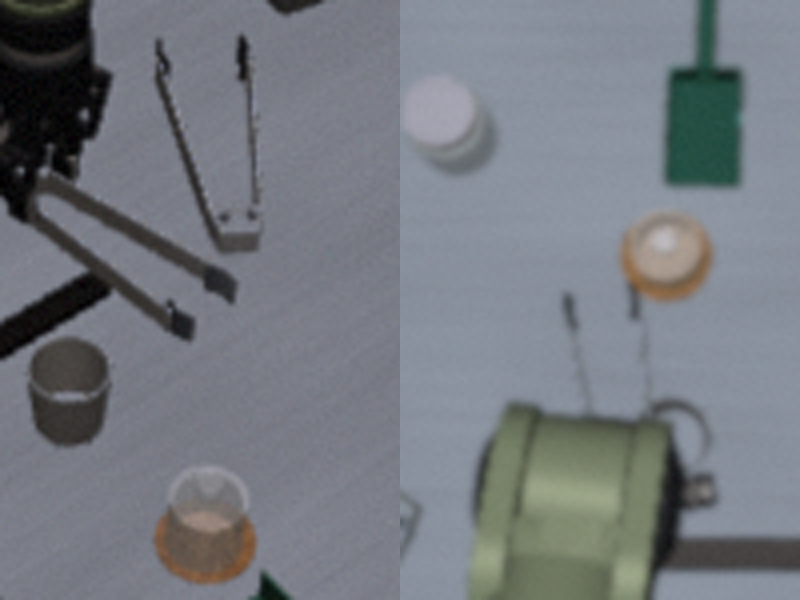

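The tips are about 44 mm apart and within 1 px of where I predicted, so droop is negligible. I'll move to hover over the weight.

Run:
```python
from h import *
S=grab_frame("scene");T=grab_frame("top")
def tri(ps,pt):
    A=[];b=[]
    for f,p in((S,ps),(T,pt)):
        o,d=ray(f,p);d/=np.linalg.norm(d);M=np.eye(3)-np.outer(d,d);A.append(M);b.append(M@o)
    return np.linalg.lstsq(np.vstack(A),np.hstack(b),rcond=None)[0]
y=np.radians(10.24);u=np.array([np.cos(y),np.sin(y),0])
L=tri((287.25,158),(210.75,182));Rr=tri((297.25,149),(226.5,179.5));print(L,Rr,(L+Rr)/2,"weight",tri((211.19,227.97),(308.19,187.95)))
W=np.array([.569,-.2435,0])
g=W-.16*u
move_l([g[0],g[1],.2],.15);move_l([g[0],g[1],.12],.08)
s=get_state();print(s["finger_gap"],s["grasp_force"],s["position"],s["clock"])
S=grab_frame("scene");T=grab_frame("top")
t=s["position"]+.16*u+[0,0,.007];print(proj(S,[t]),proj(T,[t]),proj(S,[[.569,-.2435,.066]]),proj(T,[[.569,-.2435,.09]]))
c=lambda f,x,z:cv2.resize(f["img"][z:z+75,x:x+50,::-1],(400,600),interpolation=cv2.INTER_CUBIC)
cv2.imwrite("pics/hov.png",np.hstack([c(S,185,185),c(T,283,155)]))
```

```text
[0.56562241 0.07237602 0.16390986] [0.58563087 0.04423773 0.23651864] [0.57562664 0.05830687 0.20021425] weight [ 0.56860595 -0.24357195  0.06585212]
0.45547658344909564 20.21278859116137 [ 0.41190244 -0.27224502  0.12047726] 30.2083
[[210.02005363 216.95799884]] [[310.76490124 186.01010778]] [[211.7537928  227.98032285]] [[309.34501774 187.30950961]]
```

View pics/hov.png

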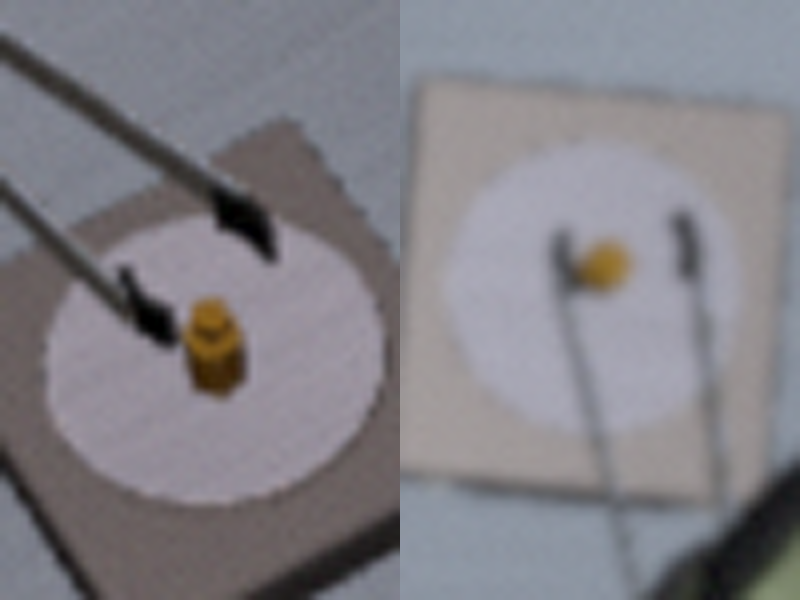

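Run:
```python
from h import *
S=grab_frame("scene");T=grab_frame("top")
print("w top",[at(T,(308.2,187.8),z)[:2].round(4) for z in(.078,.085)],"w scene",[at(S,(211.45,229.6),z)[:2].round(4) for z in(.062,.066)], "knob scene",at(S,(210.9,223.9),.087))
def tri(ps,pt):
    A=[];b=[]
    for f,p in((S,ps),(T,pt)):
        o,d=ray(f,p);d/=np.linalg.norm(d);M=np.eye(3)-np.outer(d,d);A.append(M);b.append(M@o)
    return np.linalg.lstsq(np.vstack(A),np.hstack(b),rcond=None)[0]
px=lambda x,y,a,b:(a+(x+.5)/8-.5,b+(y+.5)/8-.5)
a=tri(px(150,312,185,185),px(286,245,283,155));b=tri(px(246,222,185,185),px(165,262,283,155));print(a,b,(a+b)/2,a-b,get_state()["position"])
for k in("weight","tongs"):
    pass
```

```text
w top [array([ 0.5686, -0.241 ]), array([ 0.5678, -0.2402])] w scene [array([ 0.5709, -0.2463]), array([ 0.5731, -0.2474])] knob scene [ 0.56744084 -0.24344436  0.087     ]
[ 0.57292166 -0.26992715  0.12167468] [ 0.56432042 -0.22018303  0.12417329] [ 0.56862104 -0.24505509  0.12292399] [ 0.00860124 -0.04974412 -0.00249861] [ 0.41181616 -0.27217247  0.12044818]
```

Run:
```python
from h import *
p=get_state()["position"]
print(move_l([p[0]-.0005,p[1]+.0015,.0645],.05,until_force=4))
s=get_state();print(s["finger_gap"],s["position"],s["contact_force"])
for n in(30,50,80,100):
    grab(n);s=get_state();print(n,s["finger_gap"],s["grasp_force"],s["contact_force"],s["clock"])
S=grab_frame("scene");T=grab_frame("top")
c=lambda f,x,z:cv2.resize(f["img"][z:z+75,x:x+50,::-1],(400,600),interpolation=cv2.INTER_CUBIC)
cv2.imwrite("pics/close.png",np.hstack([c(S,185,185),c(T,283,155)]))
```

```text
False
0.45803470529429396 [ 0.4115651  -0.27090129  0.06480985] [ 0.33011783  1.43666136 -1.36890147]
30 0.4060279280694965 35.25317966938019 [ 0.07186388  0.20954927 -1.20314587] 31.8833
50 0.3958466376998606 55.46360671520233 [ 0.388406   -0.20710079 -0.84390968] 32.1
80 0.3773685450880389 84.90055918693542 [ 0.14573909 -0.76706758 -0.34116933] 32.3167
100 0.37452127940029206 104.7332489490509 [ 0.20388197 -0.83013386  0.31535918] 32.5333
```

View pics/close.png

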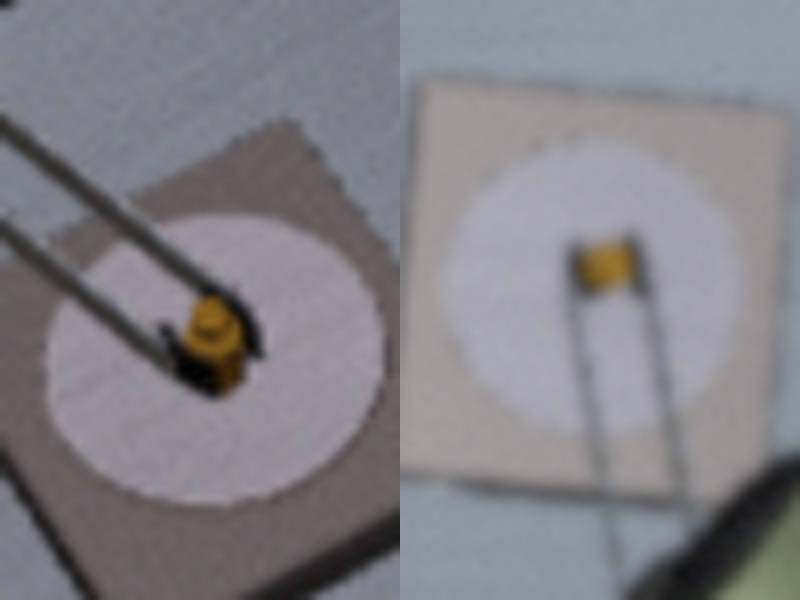

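The tips are closed on the weight's body and centred on it, with the weight upright: scene (212,345), top (607,265). Next I'll lift slowly.

Run:
```python
from h import *
p=get_state()["position"]
move_l([p[0],p[1],p[2]+.02],.04);move_l([p[0],p[1],p[2]+.115],.06);sleep(1.)
s=get_state();print(s["finger_gap"],s["grasp_force"],s["position"],s["contact_force"],s["clock"])
S=grab_frame("scene");T=grab_frame("top")
c=lambda f,x,z:cv2.resize(f["img"][z:z+75,x:x+50,::-1],(400,600),interpolation=cv2.INTER_CUBIC)
print(proj(S,[[.569,-.2435,.181]]),proj(T,[[.569,-.2435,.2]]))
cv2.imwrite("pics/end.png",np.hstack([c(S,185,165),c(T,288,150)]))
```

```text
0.37417558604749834 104.4038200378418 [ 0.41140336 -0.27073322  0.17956772] [ 0.42706181  0.38289894 -1.80460946] 36.0167
[[208.43570691 206.41649101]] [[313.44933752 183.6203082 ]]
```

View pics/end.png

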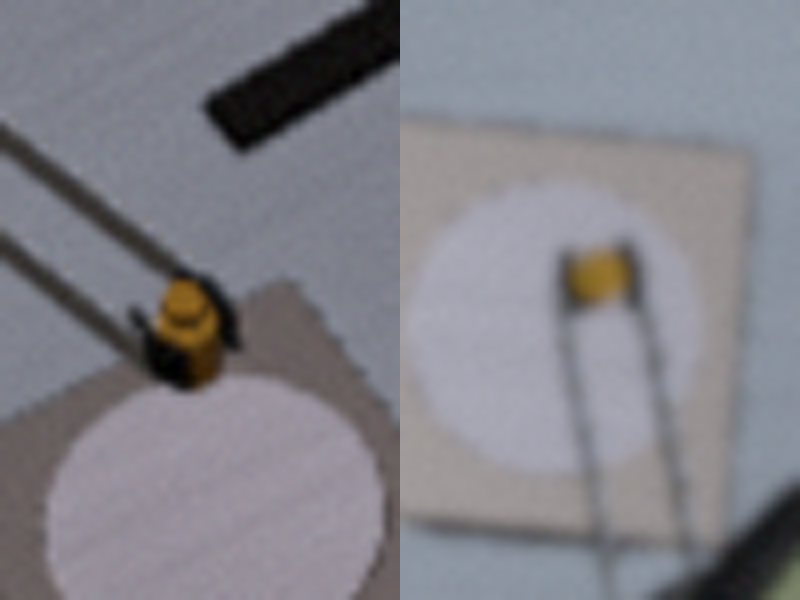

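The weight is held upright between the tips about 11 cm over the pan; its image position (208,206) matches the prediction. I'm handing in.

```bash
python3 -c "
from cell import *
print(sign_off())"
```

```text
the job is handed in; nothing more can be done
None
```

I handed the job in at about 36 s of the 72 s; no verdict came back. The bell stands upright on the cork mat, about 3 mm off centre by the cameras, and the tongs hold the weight about 11 cm above the pan.

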